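# Fit the cover plate of a control box

### The arm

A 6-joint arm with a two-finger parallel gripper is mounted at the origin on the work surface. World frame = base frame: x ahead of the robot, y to its left, z up, the work surface at z = 0. Lengths are in m, angles in degrees, forces in N, time in s.
With the tool pointing down it reaches from about 0.25 to 0.725 m from the base axis. Payload 9.7 kg.
Tool frame: the origin (TCP) lies on the centre line of the jaws, within the pads' length; the fingertips stand bot.nose_length ahead of it and the grasp point (between the pads) lies 11 mm behind it (bot.nose_length is the distance from the TCP to the fingertips, in m); z points along the fingers, y is the line along which they close (so a half turn about z gives the same grasp; the last joint's range is limited). The gripper opens to 85 mm and grips with 20 to 120 N. Pads are 22 mm wide; open, the fingers measure 114 mm over their backs; the gripper's body (76 mm by 85 mm) begins 54 mm behind the grasp point. The pads swing forward as they close: fully open they stand 13 mm farther back than shut.
Start: joints at [68.984, 4.979, 10.078, 95.1, 0, 90], TCP at [0.197, 0.513, 0.239] pointing down, gripper open.
Joint ranges: [-179.16, 179.16], [-48.56, 103.87], [-65.8, 70.77], [-126.05, 130.52], [-82.76, 87.17], [-180, 180]. Speed limits (degrees/s): [127.2, 127.2, 147.25, 180, 180, 180].

### API

Orientations are given as [roll, pitch, yaw] about the fixed x, y, z axes, in that order (R = Rz(yaw) Ry(pitch) Rx(roll)).
In Python, from workcell import bot gives the robot as it stands. The module is installed in compiled form; this text tells all that it offers.
- The arm moves only by the shell command python3 -m inch 'ROWS' [OPENING] [FORCE]. ROWS is JSON, a list of rows, each a list of 4 numbers: the shift along the world's x, y, z in cm, then the turn about the world's z in degrees. A call has exactly 8 rows; each row is the pose to reach, as a shift and turn from the pose commanded when the call began; what a row does not reach only later rows make up. A row lasts 1/8 s, in which the tool goes at most 62.5 mm and 10.7 degrees, less where a joint would pass 70% of its speed; a pose out of reach is approached as far as the arm can. A call with a gripper value outside its range is refused whole. OPENING is the finger opening in cm, from 0 to 8.54, set as the call begins (- or left out, the last holds). The fingers move at their own pace and stop on an object; FORCE is the grip in N (left out, the last holds). Time passes only in rows, so rows that repeat a pose let the fingers close, or fill a call up. It gives the time, the measured TCP pose, the force, the opening and the grip force at its end, in the units of the state.
- bot.get_obs(): the state, without advancing time (a new reading comes with each control period).
- bot.camera(name): name is "scene" or "top"; returns a dict with "img" (480x640x3 uint8, red, green, blue), "fovy" (degrees; the focal length in pixels is half the picture's height over the tangent of half this angle, whatever the lens; pixels are square), "cx", "cy" (the principal point, pixels), "R" (3x3) and "t" (3): a world point X has camera coordinates R X + t. Camera axes: x right, y down, z forward; pixel columns grow to the right and rows downward; lengths in m; the calibration is good to about 2 mm. A picture is of the moment at which its call begins. There is no depth.
- bot.job_done(): hands the job in; it is judged then, once.
Trained networks look in a picture, given as the dict that the camera call returned (one of the last four; its "shot" number tells which), for a name from the list of things; names that differ only in an ending like _2 or _b are one class to them, and where a whole thing is asked for, a point or a joint stands for the part that bears it (a point fixed in the world has none). Each returns a list of dicts, best first, with "score" (0 to 1); they miss things now and then, are a little off and sometimes report something else, mostly with a low value. They report only what shows in the picture. A call takes as long as a camera call.
- bot.find_in(thing, picture): "point" ([column, row] in pixels, amid what is visible of it).
- bot.landmark_of(thing, picture): "point" ([column, row] in pixels: a listed point, or the origin of a listed thing).
The state is a dict: "time": time; "q": joint angles; "qd": joint speeds; "joint_efforts": joint torques, N m; "ee_pos": TCP position; "tcp_rot": TCP orientation; "wrist_force": force on the tool from outside, world axes, zero at the start; "torque": the same for the moment, N m; "opening": finger opening in m; "grasp_force": force on a finger pad.
Only numpy, scipy, OpenCV 4.12 (cv2) and the standard library are available. Lean on these libraries where they do the work, as an engineer would, in place of code of your own. Each camera call takes 0.05 s, during which the arm holds its last target. There are 200 camera calls.

### The job

Put the cover on the blue control box. The thin brown cover lies in the grey parts tray, where its walls leave no room for fingers: slide it to the tray's open front until its wide end sticks out well over the edge but does not fall, pick it up there, lay it level across the open box and let go, so that you can change your grip to its narrow pull tab. Holding it again, tuck its wide end under the box's hood and lower the tab into the notch until the cover lies flat and fully home, let go, and leave the other things on the desk undisturbed.

Things in the scene. Friction and masses are not known exactly. Their poses are not given: they have to be found in the camera images.
- cover: Loose brown cover plate, 3 mm thick, about 25 g. Body 98 (x) by 54 mm (y), its plain wide end at +x; a pull tab 40 long, 40 wide, midway on the other end, along -x (138 over all). Origin: underside, centre of the body; centre of mass 16 mm from it along -x; z up. Starts flat in the parts tray, wide end towards the tray's open front. Its dark vent slots are only marked, not cut through.
- cover_tongue (a point): Point on the cover: middle of the edge of the wide end, on the underside (49 mm along the cover's +x).
- cover_tab (a point): Point on the cover: middle of the pull tab's end, on the underside (89 mm along the cover's -x).
- parts_tray: Grey two-tier parts tray, fixed to the desk, 209 (x) by 66 (y) by 60 mm high. Upper floor 50 mm above the desk, 206 by 60 mm inside, with walls 10 mm high and 3 mm thick along both sides and the back (-x); open at the front (+x, away from the robot). The cover has 3 mm play on each side, and 36 to 50 mm of free floor behind its tab. Origin: under the middle of the upper floor, on the desk.
- tray_front (a point): Point on the tray: middle of the front edge of the upper floor, on its top. In front of it there is free air down to the desk, 50 mm below. Its axes are the tray's.
- tray_back (a point): Point on the tray: middle of the upper floor's back end, at the foot of the back wall (206 mm along the tray's -x from tray_front).
- control_box: Blue open-topped control box fixed to the desk, circuit board inside, 107 (x) by 64 (y) by 52 mm high, hood at its -x end (towards the robot), notched tail wall at its +x end. Origin: centre of the underside. Side and tail walls 3 mm thick, rim at 45 mm; ledges along the sides at 40 mm carry the cover with 2 mm play each side, 3 mm in length. Lugs 4 mm high stick out 12 mm on both long sides.
- box_hood (a point): Point on the box: middle of the lower front edge of the hood (box x -26.5, z 49 mm). The hood, 3 mm thick, covers the box's -x end. The pocket under it opens to the box's +x; it is 24 mm deep to the end wall, 9 mm high over a shelf at 40 mm, and 58 mm wide.
- box_notch (a point): Point on the box: middle of the floor of the notch in the tail wall (box x 53.5, on the outer face, z 40 mm). The notch is 50 mm wide, from 40 mm up; the home cover's tab lies in it and sticks out 34 to 37 mm.
- box_home (a point): Point on the box where the cover's origin lies when home (box x 0, z 40 mm). The cover's wide end then points to the box's -x and reaches 21 to 24 mm under the hood.
- servo: Bystander: loose blue hobby servo with a white horn, 32 by 34 by 31 mm high, origin under its centre.
- screwdriver: Bystander: loose screwdriver with a red handle, 170 mm long, lying along its x.
- screw_jar: Bystander: loose small glass jar with a black lid, 44 mm across, 45 mm high, origin under its centre.

How it is judged (in metres and radians):
On the way, in this order (a step that is already met when the one before it is completed fails the run):
1. the cover lies flat on the tray's floor with its wide end sticking out at least 22 mm over the front edge (x of cover_tongue in the frame of tray_front above 0.022 m and z of cover in the frame of tray_front between -0.003 and 0.003 m and angle between cover's own z axis and vertical below 0.05 rad), for 0.2 s.
2. the cover lies level across the rim of the control box, let go (z of cover in the frame of control_box between 0.0435 and 0.0475 m and angle between cover's own z axis and vertical below 0.06 rad and contact force between cover and control_box above 0.1 N and contact force between the fingers and cover below 0.05 N and linear speed of cover below 0.02 m/s), for 0.3 s.
3. held by the fingers, the wide end is at least 5 mm under the hood while the tab end is still raised (x of cover_tongue in the frame of control_box below -0.0315 m and z of cover_tongue in the frame of control_box between 0.037 and 0.049 m and z of cover_tab in the frame of control_box above 0.0435 m and contact force between the fingers and cover above 0.5 N), for 0.1 s.
At the end, for the whole second after the job is handed in: The cover is home in the control box: wide end at least 17 mm under the hood, both ends within 2 mm of the seat's height (40 mm), cover centred within 5 mm across the box and within 0.08 rad of its direction, at rest (x of cover_tongue in the frame of control_box below -0.0435 m and z of cover_tongue in the frame of control_box between 0.038 and 0.042 m and z of cover_tab in the frame of control_box between 0.038 and 0.042 m and y of cover in the frame of control_box between -0.005 and 0.005 m and angle between the x axis of cover and the x axis of control_box, either way round below 0.08 rad and linear speed of cover below 0.01 m/s); the robot touches nothing.
It fails at once if the servo is moved more than 25 mm (distance of servo from where it was at the start of the episode above 0.025 m).
It fails at once if the screwdriver is moved more than 25 mm (distance of screwdriver from where it was at the start of the episode above 0.025 m).
It fails at once if the screw jar is moved more than 25 mm (distance of screw_jar from where it was at the start of the episode above 0.025 m).
It fails at once if the cover drops to the desk (height (world z) of cover below 0.02 m).
It also fails if it takes over 69 s, if anything falls off the work surface, if the arm or the gripper's body presses on something with over 40 N, if the wrist force passes 120 N, or if a joint passes its speed limit or range.

## Working session

There is one attempt and no reset: what is moved stays moved. The work goes in short steps, Python scripts to look and compute and a shell command to move; the robot and the scene stay as the last step left them, time stands still between calls to the robot, and variables do not carry over. Pictures are saved under pics/ and viewed, at most 13 in all, crops included, and the job is handed in when it is done.

```bash
mkdir -p pics; cat >h.py <<'E'
from workcell import bot
import numpy as np, cv2
def ray(c,p):
    f=240/np.tan(np.radians(c["fovy"])/2)
    R=np.array(c["R"]);t=np.array(c["t"])
    d=R.T@np.array([(p[0]-c["cx"])/f,(p[1]-c["cy"])/f,1.]);return -R.T@t,d
def atz(c,p,z):
    o,d=ray(c,p);return o+d*(z-o[2])/d[2]
def proj(c,X):
    f=240/np.tan(np.radians(c["fovy"])/2)
    v=np.array(c["R"])@np.array(X)+np.array(c["t"]);return [f*v[0]/v[2]+c["cx"],f*v[1]/v[2]+c["cy"]]
Z=dict(cover=.05,cover_tongue=.05,cover_tab=.05,parts_tray=0,tray_front=.05,tray_back=.05,control_box=0,box_hood=.049,box_notch=.04,box_home=.04,servo=0,screwdriver=.01,screw_jar=0)
def look(names,cams=("top","scene"),Z=Z):
    for k in cams:
        c=bot.camera(k)
        for n in names:
            r=bot.landmark_of(n,c)
            for e in r[:1]:
                print(k,n,round(e["score"],2),np.round(e["point"],1),np.round(atz(c,e["point"],Z[n])*1000,1))
        yield k,c
E
python3 - <<'E'
from h import *
for k,c in look(list(Z)):
    cv2.imwrite(f"pics/{k}0.png",c["img"][:,:,::-1]); print(k,np.round(ray(c,[320,240]),3),c["fovy"])
print(bot.nose_length,bot.get_obs())
E
```

```text
top cover 0.68 [400.5 242. ] [ 519.3 -175.9   50. ]
top cover_tongue 0.7 [394.5 218. ] [ 576.7 -162.7   50. ]
top cover_tab 0.91 [411.8 279. ] [ 432.6 -200.5   50. ]
top parts_tray 0.95 [400.9 257.5] [ 490.8 -183.4    0. ]
top tray_front 0.94 [397.8 215.5] [ 582.8 -170.6   50. ]
top tray_back 0.74 [395.  219.7] [ 572.6 -163.9   50. ]
top control_box 0.65 [238.3 246.3] [514.3 209.3   0. ]
top box_hood 0.81 [232.3 254.5] [485.9 216.   49. ]
top box_notch 0.8 [250.7 224.1] [560.7 176.5  40. ]
top box_home 0.68 [238.2 243.4] [514.  204.4  40. ]
top servo 0.66 [317.7 226.8] [564.4  17.9   0. ]
top screwdriver 0.86 [500.4 267.2] [ 468.1 -419.2   10. ]
top screw_jar 0.79 [171.6 251.4] [500.1 369.6   0. ]
top [[ 0.26   0.02   1.418]
 [ 0.188 -0.006 -0.982]] 43.88288264925168
scene cover 0.95 [225.8 248. ] [ 522.6 -176.1   50. ]
scene cover_tongue 0.88 [228.8 262.7] [ 565.7 -164.3   50. ]
scene cover_tab 0.93 [220.  224.1] [ 445.1 -199.4   50. ]
scene parts_tray 0.78 [227.4 253.3] [ 482.9 -185.3    0. ]
scene tray_front 0.76 [230.3 270.7] [ 587.9 -158.4   50. ]
scene tray_back 0.98 [218.5 208
[... 456 characters left out ...]
2 -0.648]] 56.468756387765744
0.008 {'time': 1.4, 'q': array([6.89845630e+01, 4.97892656e+00, 1.00778321e+01, 9.50988165e+01,
       1.51146645e-03, 8.99998589e+01]), 'qd': array([-0.08644929,  0.00948823,  0.07886757,  0.02608313, -0.04113556,
       -0.01549658]), 'joint_efforts': array([ 1.01335769e-03, -5.20107973e+01,  4.64847600e+01,  2.00349008e-03,
        4.92622220e-06,  2.77224916e-05]), 'ee_pos': array([0.19723369, 0.51341821, 0.23928046]), 'tcp_rot': array([ 1.79999911e+02, -1.51146623e-03,  1.58984704e+02]), 'wrist_force': array([-0.31882917,  0.22230518, -0.88506758]), 'torque': array([ 0.03013016, -0.00550005, -0.02054698]), 'grasp_force': 0.0, 'opening': 0.08544753178387239}
```

```bash
python3 - <<'E'
import cv2,numpy as np
a=cv2.imread("pics/top0.png");b=cv2.imread("pics/scene0.png")
g=lambda i,x,y,w,h:cv2.resize(i[y:y+h,x:x+w],(400,300),interpolation=cv2.INTER_CUBIC)
o=np.vstack([np.hstack([g(a,350,200,133,100),g(a,190,200,100,75)]),np.hstack([g(b,170,190,133,100),g(b,370,210,100,75)])])
cv2.imwrite("pics/crop0.png",o)
E
```

```text
(no output)
```

View pics/crop0.png

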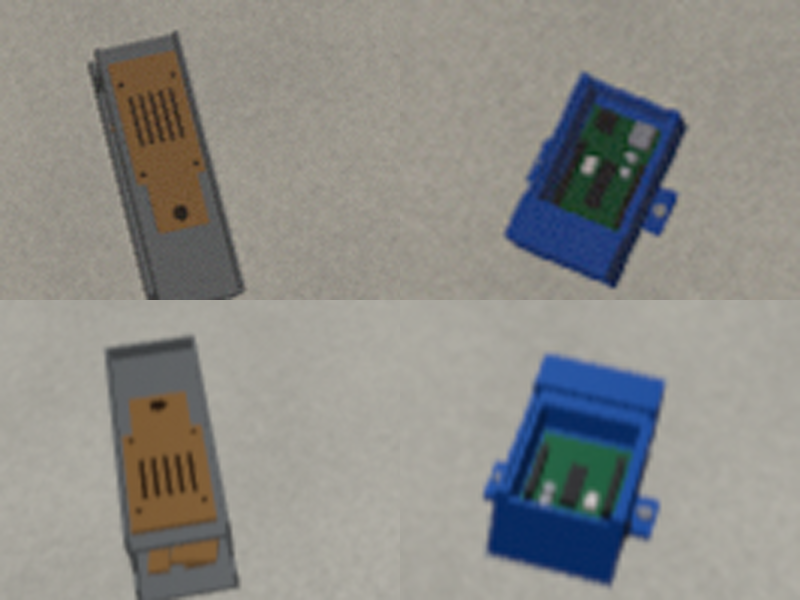

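View pics/scene0.png

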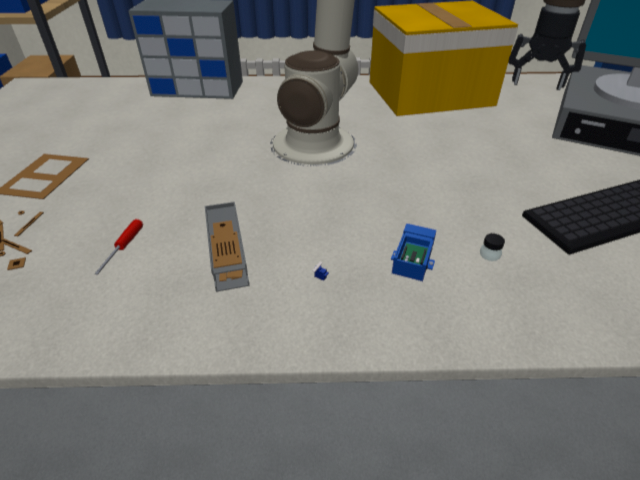

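```bash
cat >fit.py <<'E'
from h import *
from scipy.optimize import minimize
S=6
def prism(x0,x1,y0,y1,z0,z1): return np.array([[x,y,z] for x in(x0,x1) for y in(y0,y1) for z in(z0,z1)])/1000
MODEL=dict(control_box=[prism(-53.5,53.5,-32,32,0,45),prism(-53.5,-26.5,-32,32,0,52)],
 parts_tray=[prism(-106,103,-33,33,0,60)],
 cover=[prism(-49,49,-27,27,0,3),prism(-89,-49,-20,20,0,3)])
def mask(c,n):
    i=c["img"].astype(int);r,g,b=i[...,0],i[...,1],i[...,2]
    if n=="cover": m=(r-b>40)
    elif n=="control_box": m=(b-r>25)|(g-r>15)
    else: m=(i.sum(2)<400)|(r-b>45)
    return m.astype(np.uint8)
def render(c,n,p,win):
    x0,y0,x1,y1=win;im=np.zeros(((y1-y0)*S,(x1-x0)*S),np.uint8)
    ca,sa=np.cos(p[3]),np.sin(p[3])
    for P in MODEL[n]:
        W=P@np.array([[ca,sa,0],[-sa,ca,0],[0,0,1]])+p[:3]
        q=np.array([proj(c,w) for w in W]);q=(q+.5-[x0,y0])*S-.5
        cv2.fillConvexPoly(im,cv2.convexHull(np.round(q*16).astype(np.int32)),1,shift=4)
    return cv2.resize(im.astype(np.float32),(x1-x0,y1-y0),interpolation=cv2.INTER_AREA)
def fit(n,cams,p0,z,filled=True,verbose=True):
    def prep(c):
        q=np.array(proj(c,[p0[0],p0[1],z+.02])).astype(int);w=(q[0]-70,q[1]-70,q[0]+70,q[1]+70)
        m=mask(c,n)[w[1]:w[3],w[0]:w[2]]
        k,l,st,_=cv2.connectedComponentsWithStats(m);j=1+np.argmax(st[1:,4]);m=(l==j).astype(np.uint8)
        cs,_=cv2.findContours(m,cv2.RETR_EXTERNAL,cv2.CHAIN_APPROX_NONE);o=m*0;cv2.drawContours(o,cs,-1,1,-1)
        return c,w,o.astype(np.float32)
    D=[prep(c) for c in cams]
    def cost(v,D=D): return sum(np.abs(render(c,n,[v[0]/1000,v[1]/1000,z,v[2]/100],w)-m).sum() for c,w,m in D)
    v0=np.array([p0[0]*1e3,p0[1]*1e3,p0[2]*100])
    sim=np.vstack([v0,v0+[12,0,0],v0+[0,12,0],v0+[0,0,12]])
    out=[]
    for DD in ([D]+[[d] for d in D] if len(D)>1 else [D]):
        r=minimize(lambda v:cost(v,DD),v0,method="Nelder-Mead",options=dict(initial_simplex=sim,xatol=.05,fatol=.05))
        out.append(r.x)
        if verbose: print(n,np.round(r.x[:2],1),"yaw",round(np.degrees(r.x[2]/100),2),"cost",round(r.fun,1),"area",[d[2].sum() for d in DD])
    return out[0]
E
cat >m.py <<'E'
from fit import *
cs=[bot.camera("top"),bot.camera("scene")]
fit("control_box",cs,(.515,.204,np.radians(-27)),0)
fit("parts_tray",cs,(.487,-.185,np.radians(14)),0)
fit("cover",cs,(.520,-.176,np.radians(14)),.05)
E
python3 m.py
```

```text
control_box [513.1 205.6] yaw -22.25 cost 263.6 area [np.float32(1466.0), np.float32(1848.0)]
control_box [513.9 205. ] yaw -22.45 cost 108.8 area [np.float32(1466.0)]
control_box [511.7 206.3] yaw -22.21 cost 129.0 area [np.float32(1848.0)]
parts_tray [ 486.3 -185.3] yaw 13.51 cost 175.7 area [np.float32(3000.0), np.float32(2911.0)]
parts_tray [ 486.2 -186.2] yaw 13.33 cost 76.1 area [np.float32(3000.0)]
parts_tray [ 486.5 -184.6] yaw 13.41 cost 63.7 area [np.float32(2911.0)]
cover [ 526.3 -177.2] yaw 13.08 cost 152.3 area [np.float32(1224.0), np.float32(1107.0)]
cover [ 527.2 -178.1] yaw 13.03 cost 58.9 area [np.float32(1224.0)]
cover [ 525.  -176.5] yaw 12.98 cost 53.0 area [np.float32(1107.0)]
```

```bash
python3 -m inch '[[1.7,-5.6,0,0],[3.4,-11.2,0,0],[5.1,-16.8,0,0],[6.8,-22.4,0,0],[8.5,-28,0,0],[10.2,-33.6,0,0],[11.9,-39.2,0,0],[13.6,-45,0,0]]' 0 40; python3 -c "
from h import *;o=bot.get_obs();print(o['q'],o['ee_pos'],o['tcp_rot'])"
```

```text
time: 2.5
ee_pos: [0.3334, 0.0617, 0.2395]
tcp_rot: [180.0, 0.1, 159.0]
wrist_force: [1.1, 1.4, -0.0]
opening: -0.0
grasp_force: 0.0
[ 1.04782561e+01 -2.36471875e+01 -1.47370612e+01  9.88311840e+01
  2.12485709e-03  3.14609584e+01] [0.33336944 0.06166597 0.23954444] [1.79956986e+02 6.62284739e-02 1.59017274e+02]
```

```bash
python3 -m inch '[[1.6,-5.3,0,8],[3.2,-10.6,0,17],[4.9,-15.9,0,25],[6.5,-21.2,0,34.5],[8.1,-26.4,-2,34.5],[8.1,-26.4,-7,34.5],[8.1,-26.4,-12,34.5],[8.1,-26.4,-14.9,34.5]]'; python3 -m inch '[[0,0,0,0],[0,0,-0.5,0],[0,0,-1,0],[0,0,-1.5,0],[0,0,-2,0],[0,0,-2.3,0],[0,0,-2.5,0],[0,0,-2.5,0]]'
python3 - <<'E'
from h import *
c=bot.camera("top");d=bot.camera("scene")
a=cv2.resize(c["img"][190:310,350:450],(500,600),interpolation=cv2.INTER_CUBIC);b=cv2.resize(d["img"][190:310,180:240],(300,600),interpolation=cv2.INTER_CUBIC)
cv2.imwrite("pics/p1.png",np.hstack([a,b])[:,:,::-1])
E
```

```text
time: 3.5
ee_pos: [0.4131, -0.2004, 0.0876]
tcp_rot: [179.9, -0.1, -166.6]
wrist_force: [-1.0, 1.0, 0.8]
opening: 0.0003
grasp_force: 0.0
time: 4.5
ee_pos: [0.4142, -0.2006, 0.0652]
tcp_rot: [180.0, -0.0, -166.5]
wrist_force: [0.1, -0.5, -0.3]
opening: -0.0003
grasp_force: 0.0
```

View pics/p1.png

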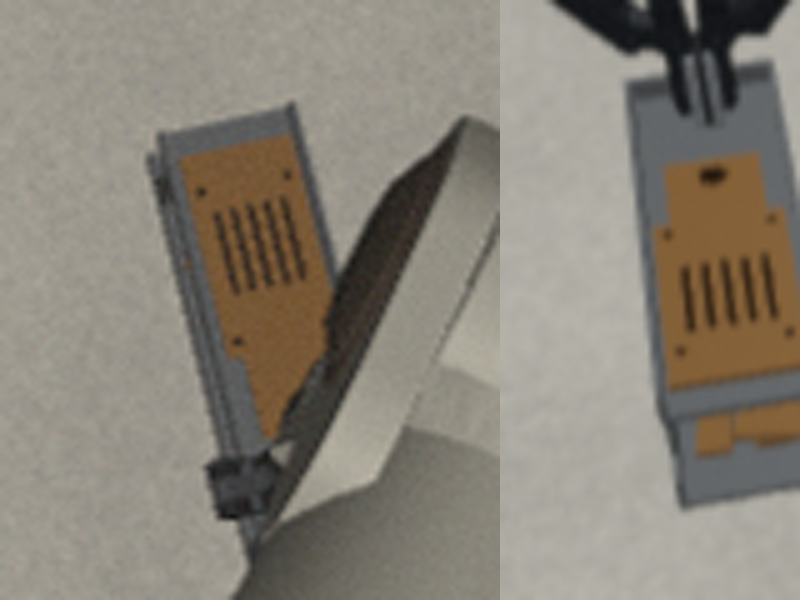

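```bash
python3 -m inch '[[0,0,-0.2,0],[0,0,-0.4,0],[0,0,-0.5,0],[0,0,-0.6,0],[0,0,-0.6,0],[0,0,-0.6,0],[0,0,-0.65,0],[0,0,-0.65,0]]'
```

```text
time: 5.6
ee_pos: [0.4142, -0.2006, 0.0588]
tcp_rot: [180.0, -0.0, -166.5]
wrist_force: [0.4, 0.5, 0.2]
opening: 0.0
grasp_force: 0.0
```

```bash
python3 -m inch '[[0.5,0,0,0],[1,0.1,0,0],[1.5,0.2,0,0],[2,0.3,0,0],[2.5,0.4,0,0],[3,0.5,0,0],[3.5,0.6,0,0],[4,0.75,0,0]]'; python3 -m inch '[[0.3,0.07,0,0],[0.6,0.14,0,0],[0.9,0.2,0,0],[1.2,0.27,0,0],[1.4,0.33,0,0],[1.6,0.38,0,0],[1.7,0.4,0,0],[1.7,0.4,0,0]]'
cat >cov.py <<'E'
from fit import *
import sys
x,y,a,z=map(float,sys.argv[1:5])
nm=sys.argv[5] if len(sys.argv)>5 else None
cs=[bot.camera("top"),bot.camera("scene")]
use=cs if len(sys.argv)<7 else [cs[int(sys.argv[6])]]
v=fit("cover",use,(x,y,np.radians(a)),z)
p=v[:2];u=np.array([np.cos(v[2]/100),np.sin(v[2]/100)])
def fr(o,a,q):
    a=np.radians(a);d=np.array(q)-o;return np.round([d[0]*np.cos(a)+d[1]*np.sin(a),-d[0]*np.sin(a)+d[1]*np.cos(a)],1)
print("tongue",p+49*u,"tab",p-89*u)
print("tray frame: o",fr((486.3,-185.3),13.45,p),"tongue-front",fr((486.3,-185.3),13.45,p+49*u)-[103,0])
print("box frame: o",fr((513.1,205.6),-22.3,p),"tongue",fr((513.1,205.6),-22.3,p+49*u),"tab",fr((513.1,205.6),-22.3,p-89*u))
if nm:
    r=[]
    for c in cs:
        q=np.array(proj(c,[p[0]/1e3,p[1]/1e3,z])).astype(int);r.append(cv2.resize(c["img"][q[1]-45:q[1]+45,q[0]-30:q[0]+30],(400,600),interpolation=cv2.INTER_CUBIC))
    cv2.imwrite(f"pics/{nm}.png",np.hstack(r)[:,:,::-1])
E
python3 cov.py .575 -.165 13.4 .05 p2 1
```

```text
time: 6.6
ee_pos: [0.4546, -0.193, 0.0588]
tcp_rot: [-180.0, -0.0, -166.5]
wrist_force: [-0.1, 1.1, 0.6]
opening: -0.0001
grasp_force: 0.1
time: 7.6
ee_pos: [0.4713, -0.1891, 0.0588]
tcp_rot: [180.0, -0.0, -166.5]
wrist_force: [-0.3, -0.4, 0.2]
opening: -0.0001
grasp_force: 0.0
cover [ 567.4 -166.6] yaw 13.25 cost 50.2 area [np.float32(1244.0)]
tongue [ 615.07502584 -155.36099807] tab [ 480.7467304  -186.98233649]
tray frame: o [83.2 -0.7] tongue-front [29.2 -0.8]
box frame: o [ 191.4 -323.8] tongue [ 231.3 -295.3] tab [ 119.  -375.5]
```

View pics/p2.png

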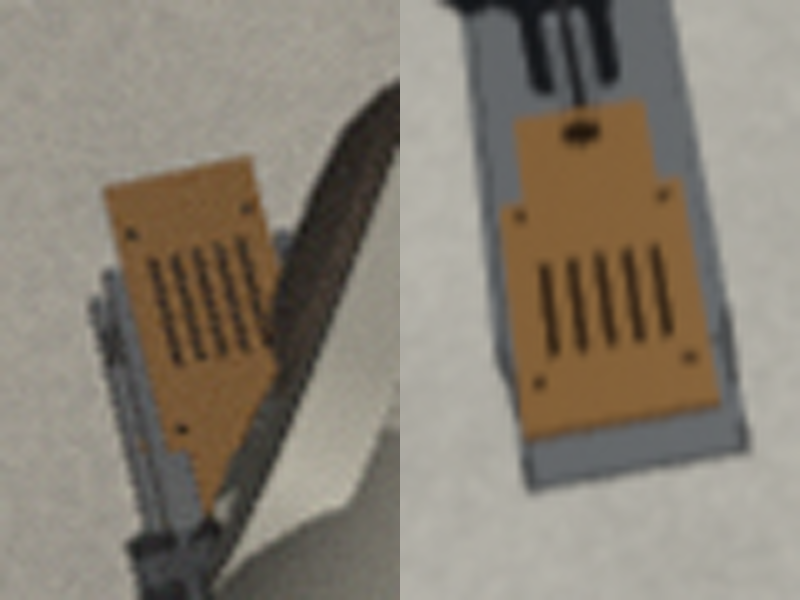

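```bash
python3 -m inch '[[0.3,0.07,0,0],[0.6,0.14,0,0],[0.88,0.21,0,0],[0.88,0.21,0,0],[0.4,0.1,0,0],[0.4,0.1,2,0],[0.4,0.1,5,0],[0.4,0.1,8,0]]'; python3 -m inch '[[2,0.5,2,0],[6,1.4,2,0],[10,2.4,2,0],[13.4,3.15,2,0],[13.4,3.15,0,0],[13.4,3.15,-2,0],[13.4,3.15,-3,0],[13.4,3.15,-3,0]]' 8.5
python3 cov.py .576 -.164 13.4 .05 p3 0; python3 -c "
from h import *;print(bot.get_obs()['ee_pos'])"
```

```text
time: 8.7
ee_pos: [0.4747, -0.1881, 0.1396]
tcp_rot: [180.0, -0.0, -166.5]
wrist_force: [-0.4, -0.7, -0.2]
opening: -0.0002
grasp_force: 0.0
time: 9.7
ee_pos: [0.6087, -0.1567, 0.1083]
tcp_rot: [180.0, -0.1, -166.5]
wrist_force: [-0.5, 0.1, -0.2]
opening: 0.0852
grasp_force: 0.0
[ 0.60935151 -0.15677821  0.10965983]Traceback (most recent call last):
  File "cov.py", line 7, in <module>
    v=fit("cover",use,(x,y,np.radians(a)),z)
  File "fit.py", line 29, in fit
    D=[prep(c) for c in cams]
       ~~~~^^^
  File "fit.py", line 26, in prep
    k,l,st,_=cv2.connectedComponentsWithStats(m);j=1+np.argmax(st[1:,4]);m=(l==j).astype(np.uint8)
                                                     ~~~~~~~~~^^^^^^^^^^
    return _wrapfunc(a, 'argmax', axis=axis, out=out, **kwds)
    return bound(*args, **kwds)
ValueError: attempt to get argmax of an empty sequence
```

Top view is covered by the arm; use the scene camera.

```bash
python3 cov.py .576 -.164 13.4 .05 p3 1
```

```text
cover [ 576.7 -164.3] yaw 13.19 cost 52.5 area [np.float32(1273.0)]
tongue [ 624.37264673 -153.10015478] tab [ 490.0112198  -184.58041769]
tray frame: o [92.8 -0.6] tongue-front [38.8 -0.8]
box frame: o [ 199.2 -318.1] tongue [ 239.1 -289.6] tab [ 126.7 -369.8]
```

View pics/p3.png

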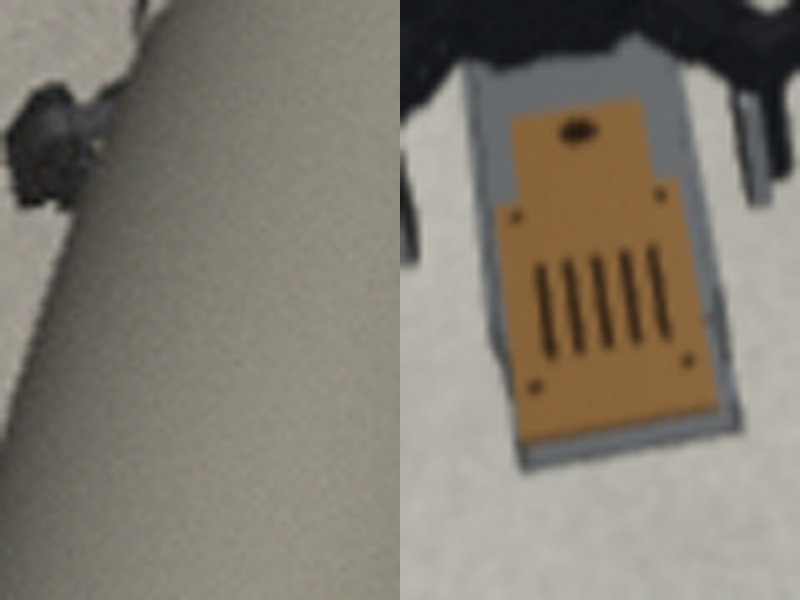

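```bash
python3 -m inch '[[0,0,-1,0],[0,0,-2,0],[0,0,-3.2,0],[0,0,-4.4,0],[0,0,-5.6,0],[0,0,-6.6,0],[0,0,-7.35,0],[0,0,-7.35,0]]'; python3 -m inch '[[0,0,0,0],[0,0,0,0],[0,0,0,0],[0,0,0,0],[0,0,0,0],[0,0,0,0],[0,0,0,0],[0,0,0,0]]' 0 40;python3 -m inch '[[0,0,0.2,0],[0,0,0.4,0],[0,0,0.8,0],[0,0,1.5,0],[0,0,3,0],[0,0,5,0],[0,0,7,0],[0,0,7,0]]'
python3 cov.py .576 -.164 13.4 .12 p4 1
```

```text
time: 10.9
ee_pos: [0.6089, -0.1565, 0.0346]
tcp_rot: [180.0, -0.0, -166.5]
wrist_force: [0.5, 1.1, 0.4]
opening: 0.085
grasp_force: 0.0
time: 11.9
ee_pos: [0.6095, -0.1567, 0.0356]
tcp_rot: [-180.0, 0.0, -166.5]
wrist_force: [2.0, -0.5, 4.5]
opening: 0.0528
grasp_force: 41.5
time: 12.9
ee_pos: [0.6104, -0.1569, 0.1083]
tcp_rot: [-179.9, 0.2, -166.5]
wrist_force: [0.3, -0.6, 0.3]
opening: 0.0525
grasp_force: 41.8
cover [ 576.2 -164.5] yaw 14.09 cost 679.5 area [np.float32(691.0)]
tongue [ 623.69790798 -152.61073107] tab [ 489.8484134  -186.20109872]
tray frame: o [92.2 -0.7] tongue-front [38.2 -0.2]
box frame: o [ 198.8 -318.5] tongue [ 238.3 -289.5] tab [ 127.2 -371.3]
```

View pics/p4.png

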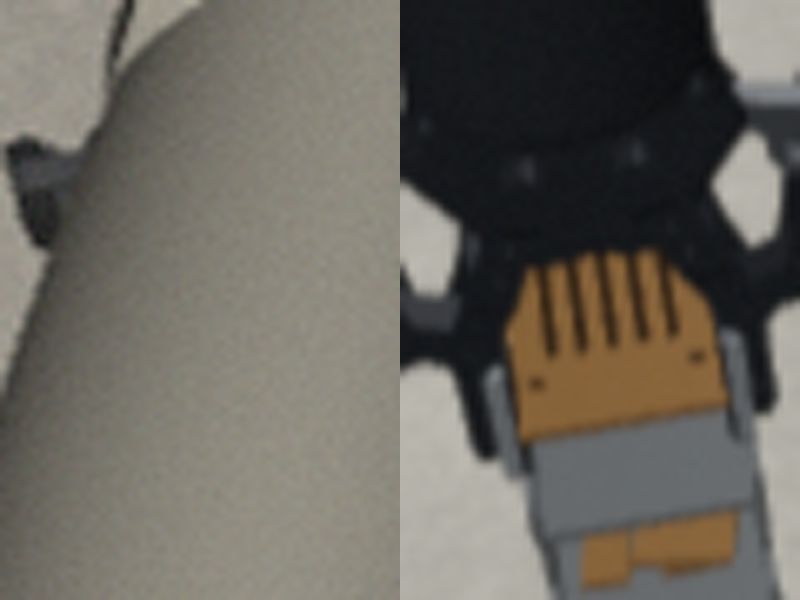

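```bash
python3 -m inch '[[-0.4,2.5,1,4],[-1.2,7.5,2,11],[-2.1,13,2,19],[-3.1,19,2,27],[-4.1,25,2,35],[-5.1,31,2,43],[-5.9,36,2,49],[-6.6,40.4,2,54.2]]';python3 -m inch '[[0,0,0,0],[0,0,-1,0],[0,0,-2,0],[0,0,-3,0],[0,0,-4,0],[0,0,-5,0],[0,0,-5.6,0],[0,0,-5.6,0]]'
python3 - <<'E'
from h import *
print(bot.get_obs()['ee_pos'],bot.get_obs()['tcp_rot'])
r=[bot.camera("top")["img"][190:280,190:310],bot.camera("scene")["img"][200:290,350:470]]
cv2.imwrite("pics/p5.png",np.vstack([cv2.resize(i,(400,300),interpolation=cv2.INTER_CUBIC) for i in r])[:,:,::-1])
E
```

```text
time: 14.0
ee_pos: [0.5416, 0.2502, 0.1253]
tcp_rot: [180.0, -0.0, -111.9]
wrist_force: [0.7, 0.3, 0.5]
opening: 0.0527
grasp_force: 41.9
time: 15.0
ee_pos: [0.543, 0.2473, 0.0688]
tcp_rot: [180.0, -0.0, -112.3]
wrist_force: [-0.3, -0.2, -0.4]
opening: 0.0526
grasp_force: 41.9
[0.54302893 0.24731754 0.0687852 ] [ 1.79969895e+02 -2.91837465e-02 -1.12316773e+02]
```

View pics/p5.png

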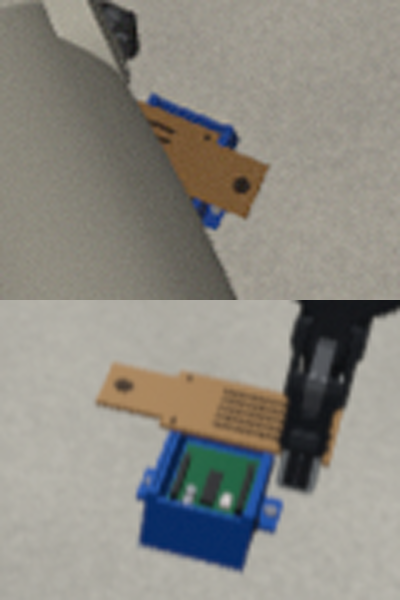

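```bash
python3 - <<'E'
from h import *
a=np.radians(-22.3)
c=bot.camera("top");d=bot.camera("scene")
for cam,ps in((c,[(224.5,240),(255,252.5)]),(d,[(350+268/3.333,200+(512-300)/3.333),(350+149/3.333,200+182/3.333)])):
  for p in ps:
    for z in(.004,.02,.04):
        q=atz(cam,p,z)*1000-[513.1,205.6,0];print(p,z,np.round([q[0]*np.cos(a)+q[1]*np.sin(a),-q[0]*np.sin(a)+q[1]*np.cos(a)],1))
E
```

```text
(224.5, 240) 0.004 [ 0.3 40.1]
(224.5, 240) 0.02 [-1.5 36.7]
(224.5, 240) 0.04 [-3.8 32.3]
(255, 252.5) 0.004 [  1.  -40.1]
(255, 252.5) 0.02 [ -0.9 -42.7]
(255, 252.5) 0.04 [ -3.2 -45.9]
(430.40804080408043, 263.6063606360636) 0.004 [ 0.7 38.4]
(430.40804080408043, 263.6063606360636) 0.02 [18.5 39.2]
(430.40804080408043, 263.6063606360636) 0.04 [40.8 40.3]
(394.7044704470447, 254.6054605460546) 0.004 [  0.2 -37.4]
(394.7044704470447, 254.6054605460546) 0.02 [ 18.  -34.6]
(394.7044704470447, 254.6054605460546) 0.04 [ 40.3 -31.2]
```

```bash
python3 -m inch '[[0,0,-0.7,0],[0,0,-1.6,0],[0,0,-2.4,0],[0,0,-3,0],[0,0,-3.4,0],[0,0,-3.7,0],[0,0,-3.7,0],[0,0,-3.7,0]]';python3 -m inch '[[0,0,-0.05,0],[0,0,-0.1,0],[0,0,-0.1,0],[0,0,-0.1,0],[0,0,-0.1,0],[0,0,-0.1,0],[0,0,-0.1,0],[0,0,-0.1,0]]'
```

```text
time: 16.2
ee_pos: [0.5434, 0.2475, 0.0325]
tcp_rot: [-180.0, 0.0, -112.3]
wrist_force: [-0.1, -0.8, -0.6]
opening: 0.0528
grasp_force: 41.9
time: 17.2
ee_pos: [0.5432, 0.2474, 0.0313]
tcp_rot: [180.0, -0.0, -112.3]
wrist_force: [-0.9, -0.5, 0.5]
opening: 0.0525
grasp_force: 41.9
```

```bash
python3 -m inch '[[0,0,-0.04,0],[0,0,-0.08,0],[0,0,-0.1,0],[0,0,-0.1,0],[0,0,-0.1,0],[0,0,-0.1,0],[0,0,-0.1,0],[0,0,-0.1,0]]'
```

```text
time: 18.2
ee_pos: [0.5433, 0.2474, 0.0307]
tcp_rot: [-180.0, 0.0, -112.3]
wrist_force: [-1.9, -0.6, 6.4]
opening: 0.0524
grasp_force: 42.2
```

```bash
python3 -m inch '[[0,0,0,0],[0,0,0,0],[0,0,0,0],[0,0,0,0],[0,0,0,0],[0,0,0,0],[0,0,0,0],[0,0,0,0]]' 8.5;python3 -m inch '[[0,0,1,0],[0,0,3,0],[0,0,6,0],[0,0,10,0],[-4,-5,12,0],[-8,-5,12,0],[-14,-5,12,0],[-18,-5,12,0]]';python3 cov.py .52 .2 67.7 .045 p6
```

```text
time: 19.2
ee_pos: [0.5432, 0.2474, 0.0303]
tcp_rot: [-180.0, 0.0, -112.3]
wrist_force: [-0.4, -0.8, 0.5]
opening: 0.0852
grasp_force: 0.0
time: 20.2
ee_pos: [0.3614, 0.1971, 0.1512]
tcp_rot: [-180.0, 0.1, -112.3]
wrist_force: [0.2, 0.4, -0.4]
opening: 0.0852
grasp_force: 0.0
cover [531.5 216.2] yaw 67.92 cost 176.2 area [np.float32(1204.0), np.float32(1138.0)]
cover [532.  215.5] yaw 67.55 cost 64.2 area [np.float32(1204.0)]
cover [530.1 217.4] yaw 67.8 cost 82.8 area [np.float32(1138.0)]
tongue [549.91847881 261.55625497] tab [498.04181774 133.67814098]
tray frame: o [137.3 379.9] tongue-front [ 62.8 419.8]
box frame: o [13.  16.7] tongue [12.8 65.7] tab [ 13.4 -72.3]
```

View pics/p6.png

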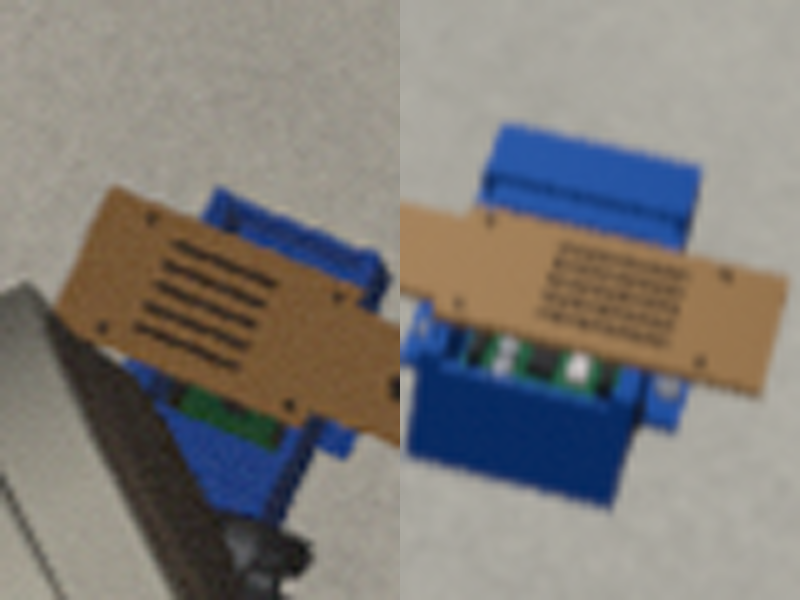

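```bash
python3 -m inch '[[3,-1.5,0,0],[7,-3,0,0],[11,-4,0,0],[14.3,-4.7,-1,0],[14.3,-4.7,-4,0],[14.3,-4.7,-6,0],[14.3,-4.7,-7,0],[14.3,-4.7,-7,0]]';python3 -m inch '[[0,0,-0.7,0],[0,0,-1.5,0],[0,0,-2.3,0],[0,0,-3.1,0],[0,0,-3.9,0],[0,0,-4.5,0],[0,0,-4.9,0],[0,0,-4.9,0]]'
```

```text
time: 21.3
ee_pos: [0.5063, 0.1503, 0.0803]
tcp_rot: [180.0, -0.0, -112.3]
wrist_force: [-1.1, 0.3, 0.3]
opening: 0.0851
grasp_force: 0.0
time: 22.3
ee_pos: [0.5061, 0.1504, 0.031]
tcp_rot: [180.0, -0.0, -112.3]
wrist_force: [-0.0, 0.2, 0.6]
opening: 0.0849
grasp_force: 0.0
```

```bash
python3 -c "
from h import *;print(bot.get_obs()['ee_pos'])";python3 -m inch '[[0,0,0,0],[0,0,0,0],[0,0,0,0],[0,0,0,0],[0,0,0,0],[0,0,0,0],[0,0,0,0],[0,0,0,0]]' 0 40
```

```text
[0.50610387 0.15036369 0.03101982]
time: 23.3
ee_pos: [0.5064, 0.1504, 0.0314]
tcp_rot: [-180.0, 0.0, -112.3]
wrist_force: [1.1, -0.3, 3.0]
opening: 0.0387
grasp_force: 39.8
```

```bash
python3 -m inch '[[0,0,0.5,0],[0,0,1.5,0],[0,0,3,0],[0.5,0.1,4.5,5],[1.5,0.3,4.5,14],[2.5,0.5,4.5,24],[4,0.7,4.5,34],[5,0.9,4.5,44]]';python3 -m inch '[[1,0.2,0,10],[2,0.5,0,20],[3.2,0.7,0,30],[4.2,0.9,0,40],[4.6,1,0,45],[4.6,1,0,46],[4.6,1,0,46],[4.6,1,0,46]]'
python3 - <<'E'
from h import *
o=bot.get_obs();print(o['ee_pos'],o['tcp_rot'],o['opening'])
r=[bot.camera("top")["img"][190:280,190:310],bot.camera("scene")["img"][200:290,350:470]]
cv2.imwrite("pics/p7.png",np.hstack([cv2.resize(i,(400,300),interpolation=cv2.INTER_CUBIC) for i in r])[:,:,::-1])
E
```

```text
time: 24.3
ee_pos: [0.557, 0.1595, 0.0773]
tcp_rot: [-179.9, -0.0, -68.0]
wrist_force: [-0.8, -0.4, -0.3]
opening: 0.039
grasp_force: 40.0
time: 25.3
ee_pos: [0.6021, 0.1694, 0.0766]
tcp_rot: [-180.0, -0.0, -22.4]
wrist_force: [-0.6, -0.2, -0.6]
opening: 0.0384
grasp_force: 40.0
[0.60213255 0.16939082 0.07656325] [-1.79992549e+02 -7.89360748e-03 -2.23863800e+01] 0.03837121213607561
```

View pics/p7.png

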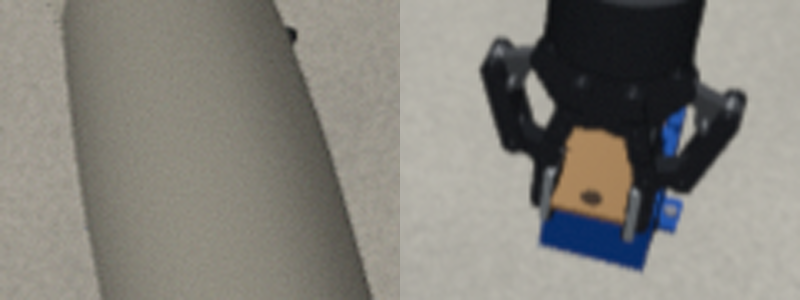

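```bash
python3 -m inch '[[0,0,-0.6,0],[0,0,-1.4,0],[0,0,-2.2,0],[0,0,-3,0],[0,0,-3.7,0],[0,0,-4.2,0],[0,0,-4.4,0],[0,0,-4.4,0]]';python3 -m inch '[[0,0,-0.03,0],[0,0,-0.06,0],[0,0,-0.08,0],[0,0,-0.08,0],[0,0,-0.08,0],[0,0,-0.08,0],[0,0,-0.08,0],[0,0,-0.08,0]]'
```

```text
time: 26.4
ee_pos: [0.6023, 0.1694, 0.0323]
tcp_rot: [-180.0, -0.0, -22.3]
wrist_force: [0.5, -0.3, -0.2]
opening: 0.0385
grasp_force: 40.0
time: 27.4
ee_pos: [0.6023, 0.1694, 0.0316]
tcp_rot: [-180.0, -0.0, -22.3]
wrist_force: [0.1, 0.3, -0.3]
opening: 0.0385
grasp_force: 40.1
```

```bash
python3 -m inch '[[0,0,-0.03,0],[0,0,-0.06,0],[0,0,-0.08,0],[0,0,-0.1,0],[0,0,-0.1,0],[0,0,-0.1,0],[0,0,-0.1,0],[0,0,-0.1,0]]'
```

```text
time: 28.4
ee_pos: [0.6023, 0.1694, 0.0305]
tcp_rot: [-180.0, -0.0, -22.3]
wrist_force: [1.1, -0.1, 2.7]
opening: 0.0385
grasp_force: 40.2
```

```bash
python3 -m inch '[[0,0,0,0],[0,0,0,0],[0,0,0,0],[0,0,0,0],[0,0,0,0],[0,0,0.1,0],[0,0,0.2,0],[0,0,0.3,0]]' 6.5
python3 - <<'E'
from h import *
r=[bot.camera("scene")["img"][210:285,370:470]]
cv2.imwrite("pics/p8.png",cv2.resize(r[0],(800,600),interpolation=cv2.INTER_CUBIC)[:,:,::-1])
E
```

```text
time: 29.4
ee_pos: [0.6023, 0.1694, 0.0336]
tcp_rot: [-180.0, -0.0, -22.3]
wrist_force: [-0.9, 0.7, -0.3]
opening: 0.0646
grasp_force: 0.0
```

View pics/p8.png

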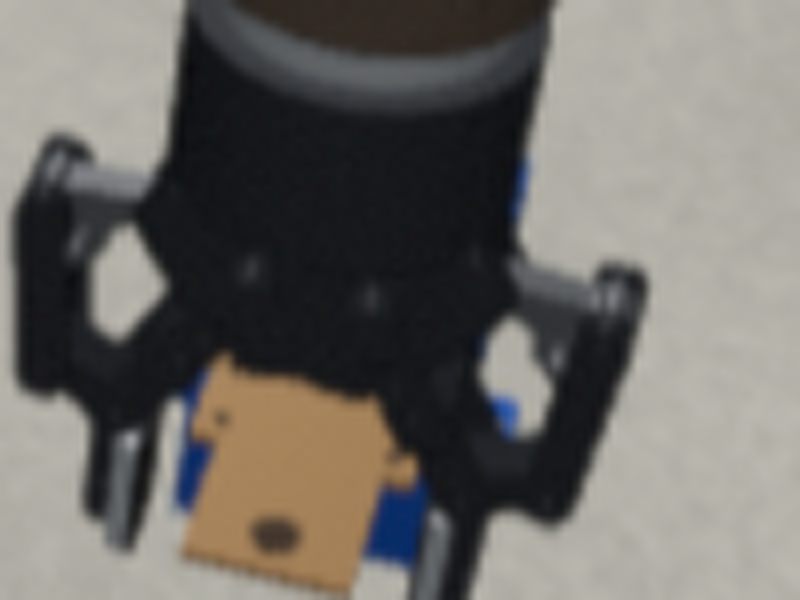

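```bash
python3 -m inch '[[0,0,0,0],[0,0,0,0],[0,0,0,0],[0,0,0,0],[0,0,0,0],[0,0,0,0],[0,0,0,0],[0,0,0,0]]' 0 30;python3 -m inch '[[-0.2,0.08,0,0],[-0.4,0.16,0,0],[-0.6,0.25,0,0],[-0.8,0.33,0,0],[-1,0.41,0,0],[-1.2,0.49,0,0],[-1.3,0.53,0,0],[-1.3,0.53,0,0]]'
```

```text
time: 30.45
ee_pos: [0.6023, 0.1694, 0.0335]
tcp_rot: [-180.0, -0.0, -22.3]
wrist_force: [-0.8, -0.0, 0.7]
opening: 0.0391
grasp_force: 30.0
time: 31.45
ee_pos: [0.5891, 0.1748, 0.0335]
tcp_rot: [-180.0, 0.0, -22.3]
wrist_force: [-0.2, 0.2, 0.5]
opening: 0.039
grasp_force: 30.0
```

```bash
python3 -m inch '[[-0.2,0.08,0,0],[-0.4,0.16,0,0],[-0.5,0.2,0,0],[-0.6,0.25,0,0],[-0.7,0.29,0,0],[-0.8,0.33,0,0],[-0.85,0.35,0,0],[-0.85,0.35,0,0]]';python3 - <<'E'
from h import *
r=[bot.camera("scene")["img"][210:285,370:470]]
cv2.imwrite("pics/p9.png",cv2.resize(r[0],(800,600),interpolation=cv2.INTER_CUBIC)[:,:,::-1])
E
```

```text
time: 32.45
ee_pos: [0.5806, 0.1782, 0.0334]
tcp_rot: [180.0, 0.0, -22.3]
wrist_force: [0.9, 0.1, 0.9]
opening: 0.0392
grasp_force: 30.0
```

View pics/p9.png

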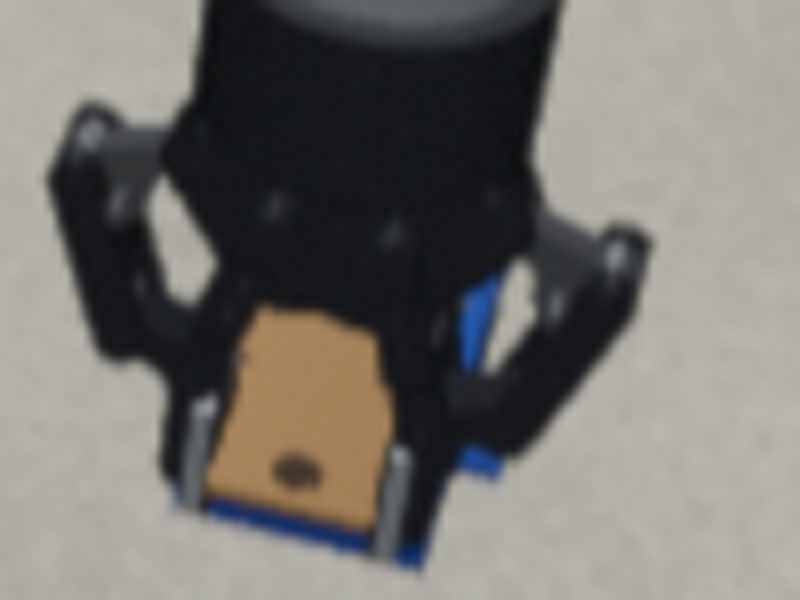

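```bash
python3 -m inch '[[-0.06,0.02,0,0],[-0.12,0.05,0,0],[-0.18,0.07,0,0],[-0.23,0.1,0,0],[-0.26,0.11,0,0],[-0.26,0.11,0,0],[-0.26,0.11,0,0],[-0.26,0.11,0,0]]'
```

```text
time: 33.5
ee_pos: [0.5782, 0.1793, 0.0335]
tcp_rot: [180.0, 0.0, -22.3]
wrist_force: [0.1, 1.1, -0.7]
opening: 0.0391
grasp_force: 30.1
```

```bash
python3 -m inch '[[0,0,-0.1,0],[0,0,-0.2,0],[0,0,-0.3,0],[0,0,-0.4,0],[0,0,-0.5,0],[0,0,-0.5,0],[0,0,-0.5,0],[0,0,-0.5,0]]'
```

```text
time: 34.5
ee_pos: [0.5782, 0.1793, 0.0286]
tcp_rot: [-180.0, -0.0, -22.3]
wrist_force: [-1.1, 0.3, 1.2]
opening: 0.0388
grasp_force: 30.2
```

```bash
python3 -m inch '[[0,0,-0.05,0],[0,0,-0.1,0],[0,0,-0.15,0],[0,0,-0.2,0],[0,0,-0.2,0],[0,0,-0.2,0],[0,0,-0.2,0],[0,0,-0.2,0]]'; python3 -m inch '[[0,0,-0.03,0],[0,0,-0.06,0],[0,0,-0.1,0],[0,0,-0.1,0],[0,0,-0.1,0],[0,0,-0.1,0],[0,0,-0.1,0],[0,0,-0.1,0]]'
```

```text
time: 35.5
ee_pos: [0.5783, 0.1794, 0.0277]
tcp_rot: [-180.0, -0.0, -22.3]
wrist_force: [-5.2, -1.6, 11.1]
opening: 0.0391
grasp_force: 30.8
time: 36.5
ee_pos: [0.5784, 0.1793, 0.027]
tcp_rot: [-180.0, -0.1, -22.3]
wrist_force: [-3.8, -2.4, 12.4]
opening: 0.039
grasp_force: 31.1
```

```bash
python3 -m inch '[[0,0,0,0],[0,0,0,0],[0,0,0,0],[0,0,0,0],[0,0,0.5,0],[0,0,2,0],[0,0,4,0],[0,0,7,0]]' 6.5; python3 -m inch '[[0,0,2,0],[-3,-3,4,0],[-7,-7,4,0],[-11,-11,4,0],[-15,-15,4,0],[-18,-18,4,0],[-18,-18,4,0],[-18,-18,4,0]]'
python3 - <<'E'
from h import *
a=np.radians(-22.3);B=lambda x,y,z:[.5131+(x*np.cos(a)-y*np.sin(a))/1000,.2056+(x*np.sin(a)+y*np.cos(a))/1000,z/1000]
c=bot.camera("top");d=bot.camera("scene")
r=[]
for cam,(x,y) in((c,(200,200)),(d,(370,205))):
    i=cv2.resize(cam["img"][y:y+80,x:x+80],(400,400),interpolation=cv2.INTER_CUBIC).copy();j=i.copy()
    for z,col in((43,(255,255,0)),(48,(255,0,255))):
        q=np.array([(np.array(proj(cam,B(X,Y,z)))+.5-[x,y])*5 for X,Y in((49,20),(89,20),(89,-20),(49,-20))]).astype(int)
        cv2.polylines(j,[q],True,col,1)
    r+= [j]
cv2.imwrite("pics/p10.png",np.hstack(r)[:,:,::-1])
E
python3 cov.py .513 .2056 157.7 .04
```

```text
time: 37.5
ee_pos: [0.5779, 0.1792, 0.0967]
tcp_rot: [180.0, 0.0, -22.3]
wrist_force: [0.6, 0.3, 0.4]
opening: 0.0653
grasp_force: 0.0
time: 38.5
ee_pos: [0.3988, -0.0006, 0.1365]
tcp_rot: [-179.9, -0.1, -22.3]
wrist_force: [0.7, -0.0, -0.5]
opening: 0.065
grasp_force: 0.0
cover [514.4 204.8] yaw 158.19 cost 520.6 area [np.float32(948.0), np.float32(979.0)]
cover [533.  196.7] yaw 158.17 cost 294.2 area [np.float32(948.0)]
cover [511.7 206.5] yaw 158.16 cost 201.1 area [np.float32(979.0)]
tongue [468.91628998 223.04204063] tab [597.04272476 171.78175668]
tray frame: o [118.1 372.9] tongue-front [-24.9 401.2]
box frame: o [ 1.5 -0.2] tongue [-47.5  -0.6] tab [90.5  0.6]
```

View pics/p10.png

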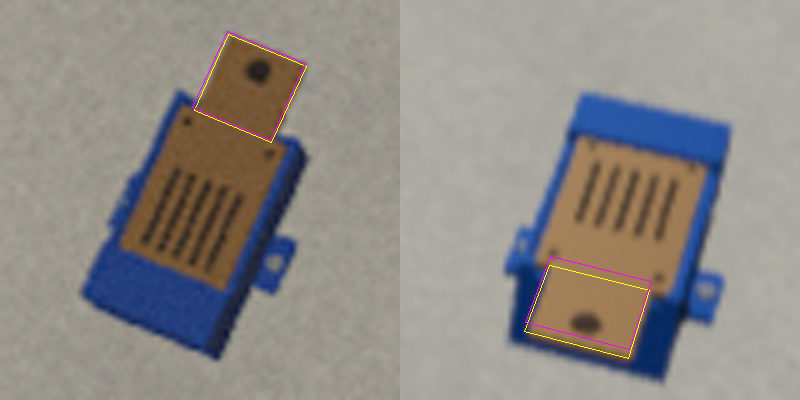

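```bash
python3 -m inch '[[3,4,0,0],[6.5,8,0,0],[10,12,0,0],[13,16,0,0],[15.6,18.9,0,0],[15.6,18.9,-2.5,0],[15.6,18.9,-5,0],[15.6,18.9,-7.5,0]]' 0 30;python3 -m inch '[[0,0,-0.2,0],[0,0,-0.3,0],[0,0,-0.4,0],[0,0,-0.5,0],[0,0,-0.6,0],[0,0,-0.65,0],[0,0,-0.65,0],[0,0,-0.65,0]]'
```

```text
time: 39.7
ee_pos: [0.5541, 0.1892, 0.0589]
tcp_rot: [180.0, 0.1, -22.2]
wrist_force: [0.4, 0.5, 0.4]
opening: 0.0001
grasp_force: 0.0
time: 40.7
ee_pos: [0.5541, 0.1883, 0.054]
tcp_rot: [-180.0, 0.0, -22.3]
wrist_force: [-0.2, 1.2, -0.3]
opening: -0.0001
grasp_force: 0.0
```

```bash
python3 -m inch '[[0,0,-0.05,0],[0,0,-0.1,0],[0,0,-0.15,0],[0,0,-0.2,0],[0,0,-0.2,0],[0,0,-0.2,0],[0,0,-0.2,0],[0,0,-0.2,0]]';python3 -m inch '[[0,0,-0.03,0],[0,0,-0.06,0],[0,0,-0.1,0],[0,0,-0.1,0],[0,0,-0.1,0],[0,0,-0.1,0],[0,0,-0.1,0],[0,0,-0.1,0]]'
```

```text
time: 41.7
ee_pos: [0.5541, 0.1883, 0.052]
tcp_rot: [-180.0, 0.0, -22.3]
wrist_force: [-1.1, 1.2, -0.3]
opening: -0.0001
grasp_force: 0.0
time: 42.7
ee_pos: [0.5542, 0.1883, 0.0511]
tcp_rot: [-180.0, -0.0, -22.3]
wrist_force: [-0.7, -1.1, 2.9]
opening: -0.0003
grasp_force: 1.5
```

```bash
python3 -m inch '[[0,0,1,0],[0,0,4,0],[0,0,8,0],[0,0,12,0],[-4,-4,12,0],[-8,-8,12,0],[-12,-12,12,0],[-12,-12,12,0]]'; python3 cov.py .513 .2056 157.7 .04; python3 -c "
from h import *
print(bot.job_done())"
```

```text
time: 43.7
ee_pos: [0.4324, 0.0666, 0.1722]
tcp_rot: [-180.0, -0.1, -22.4]
wrist_force: [0.0, 0.3, 0.5]
opening: 0.0
grasp_force: 0.0
cover [512.5 205.6] yaw 158.63 cost 1115.9 area [np.float32(340.0), np.float32(980.0)]
cover [521.9 201.1] yaw 158.59 cost 906.2 area [np.float32(340.0)]
cover [511.7 206.5] yaw 158.16 cost 200.1 area [np.float32(980.0)]
tongue [466.87526637 223.49134127] tab [595.38594259 173.2021168 ]
tray frame: o [116.4 374.1] tongue-front [-26.8 402.1]
box frame: o [-0.6 -0.2] tongue [-49.6  -1. ] tab [88.4  1.2]
the job is handed in; nothing more can be done
None
```

The cover is home in the control box, judging by the camera fit and a touch check that found its top at about 43 mm, the seated height; I let go, drew the arm clear and handed the job in at about 44 s, but no verdict came back.

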